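Lock the undone cover screw of a drive box

TASK

One of the four slotted quarter-turn lock screws on the cover of the grey drive box was left undone: its slot lies across the cover while the other three lie along it. Take the square-handled flat-blade screwdriver from the tool stand, set its bit in that slot and, keeping it pressed on the bottom of the slot all the while with about 12 N (at least 4 N, never more than 20 N), turn the screw clockwise until it is fully home against its stop. Then put the screwdriver back upright in its own hole in the stand; turn the screw only with the screwdriver, and leave the bracket on the cover and the awl in the stand where they are.

Things in the scene. Friction and masses are not known exactly. Their poses are not given: they have to be found in the camera images.
- driver_grip (a point): Centre of the screwdriver's black handle: 26 mm square, 75 mm tall, so its top is 37.5 mm above this point. The driver (about 160 g) stands upright in a hole of the stand, blade down. z points up out of the handle, x runs along the blade's width and square to two of the handle's flat sides, y across the blade and square to the other two.
- driver_tip (a point): Middle of the lower edge of the screwdriver's flat steel blade (16 mm wide along x, 2 mm thick along y, 14 mm tall), 87.5 mm below driver_grip; same axes. In the stand it is 5 mm above the table.
- screw: Undone screw; this point lies on its upright axis, level with the cover's top, and does not move. Round steel head 26 mm across. Slot through the axis, closed at both ends: 19 mm long, 4.2 mm wide, 4 mm deep. At joint 0 the slot lies along this x axis, later at minus the joint value from it (alike both ways round).
- screw_turn (a joint): Turn of the undone screw, rad: grows clockwise seen from above; starts at 0.05 to 0.3; fully home at its stop at 1.45. Head sinks 3.3 mm per rad. Stud lengths differ: the slot's floor starts 8 to 25 mm above the cover, not measured, to be felt. Friction torque about 0.12 N m; stays where left, a push alone does not turn it.
- drivebox: Grey box fixed to the bench, 160 x 250 mm (x, y) with its aluminium cover, 56 mm tall; origin at the centre of its underside. The four lock screws sit at x = +-48 mm, y = +-90 mm; the undone one may be any of them. The other three are home and do not turn, slots along y, head tops 9 to 22 mm above the cover.
- stand: Grey plastic tool stand fixed to the bench, 60 x 160 x 50 mm (x, y, z), origin at the centre of its underside. Two round through-holes 22 mm wide at y = +-45 mm, x = 0; the screwdriver stands in one, the awl in the other.
- awl_grip (a point): Middle of the round wooden handle (24 mm thick, pear-shaped) of the awl in the stand's other hole; its top is 25 mm above this point. To be left alone.
- bracket: Loose aluminium angle bracket lying in the middle of the cover, base 40 x 50 mm, 4 mm thick, with an upright flange 30 mm tall along one side; origin at the centre of its underside. To be left alone.
- driver: The whole screwdriver; origin and axes as driver_tip. Above the blade a round shaft 8 mm thick, then at 45 to 50 mm a round flange 36 mm across that rests on the stand, then the handle from 50 to 125 mm.
Mind the look-alikes: they are no part of the job. What is shaped like the driver but pink or purple is not meant.

How it is judged (in metres and radians):
On the way, in this order (a step that is already met when the one before it is completed fails the run):
1. the screwdriver is lifted out of the stand (distance of driver_grip from where it was at the start of the episode above 0.06 m), for 0.1 s.
2. the bit presses on the slot's floor with at least 4 N before the screw has turned past 0.5 rad (contact force between driver and slot_floor_c0 above 4 N and value of joint screw_turn below 0.5 rad), for 0.1 s.
3. the screw is turned fully home (past 1.3 rad) (value of joint screw_turn above 1.3 rad), for 0.1 s.
At the end, for the whole second after the job is handed in: The screw is home (joint past 1.3 of 1.45 rad) and the screwdriver stands upright (within 0.1 rad) and at rest in the hole it came from, its handle centre within 10 mm of where it started (value of joint screw_turn above 1.3 rad and distance of driver_grip from where it was at the start of the episode below 0.01 m and angle between driver_grip's own z axis and vertical below 0.1 rad and linear speed of driver below 0.02 m/s); the robot touches nothing.
It fails at once if the screw is being turned while the bit is not pressed on the slot's floor with at least 4 N (velocity of joint screw_turn above 0.1 rad/s and contact force between driver and slot_floor_c0 below 4 N).
It fails at once if the screwdriver presses on the slot's floor with more than 20 N (contact force between driver and slot_floor_c0 above 20 N).
It fails at once if the fingers touch the screw (contact force between the fingers and screw above 0.5 N).
It fails at once if the bracket on the cover is shifted by more than 10 mm (distance of bracket from where it was at the start of the episode above 0.01 m).
It fails at once if the awl is shifted by more than 15 mm (distance of awl_grip from where it was at the start of the episode above 0.015 m).
It also fails if it takes over 72 s, if anything falls off the work surface, if the arm or the gripper's body presses on something with over 40 N, if the wrist force passes 120 N, or if a joint passes its speed limit or range.

ROBOT

A 7-joint arm with a two-finger parallel gripper is mounted at the origin on the work surface. World frame = base frame: x ahead of the robot, y to its left, z up, the work surface at z = 0. Lengths are in mm, angles in rad, forces in N, time in s.
With the tool pointing down it reaches from about 400 to 850 mm from the base axis. Payload 10.4 kg.
Tool frame: the origin (TCP) lies on the mounting face of the last link; the fingertips stand 173 mm ahead of it and the grasp point (between the pads) lies 155 mm ahead of it; y points along the fingers, z is the direction in which the jaws open and shut, and the axes are right-handed (so a half turn about y gives the same grasp; the last joint's range is limited). The gripper opens to 85 mm and grips with 20 to 120 N. Pads are 22 mm wide; open, the fingers measure 114 mm over their backs; the gripper's body (76 mm by 85 mm) begins 54 mm behind the grasp point. The pads swing forward as they close: fully open they stand 13 mm farther back than shut.
Start: joints at [-0.023, 0.332, -0.065, 1.46, 0.022, 1.35, -0.088], TCP at [625.006, 0.015, 404.738] pointing down, gripper open.
Joint ranges: [-2.6, 2.6], [-0.5, 2.12], [-1.47, 1.34], [0.16, 2.42], [-1.27, 4.41], [0.06, 2.06], [-2.6, 2.6]. Speed limits (rad/s): [2.22, 2.22, 2.79, 2.79, 3.14, 3.14, 3.14].

INTERFACE

Orientations are given as [roll, pitch, yaw] about the fixed x, y, z axes, in that order (R = Rz(yaw) Ry(pitch) Rx(roll)).
In Python, from station import arm gives the robot as it stands. The module is installed in compiled form; this text tells all that it offers.
- The arm moves only by the shell command python3 -m creep 'ROWS' [OPENING] [FORCE]. ROWS is JSON, a list that holds one entry, the list of rows, each a list of 4 numbers: the shift along the world's x, y, z in cm, then the turn about the world's z in degrees. A call has 1 to 5 rows; each row shifts and turns the commanded pose from where the row before left it; what a row does not reach is not made up. A row lasts 1/8 s, in which the tool goes at most 62.5 mm and 10.7 degrees, less where a joint would pass 70% of its speed; a pose out of reach is approached as far as the arm can. A call with a gripper value outside its range is refused whole. OPENING is the opening, from 0 (shut) to 1 (fully open), set as the call begins (- or left out, the last holds). The fingers move at their own pace and stop on an object; FORCE is the grip in N (left out, the last holds). Time passes only in rows, so rows that do not move let the fingers close. It gives the time, the measured TCP pose, the force and the opening at its end, in the units of the state.
- arm.state(): the state, without advancing time (a new reading comes with each control period).
- arm.capture(name): name is "scene" or "side" or "wrist"; returns a dict with "image" (480x640x3 uint8, red, green, blue), "z_map" (480x640 float32, mm along the optical axis (not along the pixel's ray), 0 where there is no reading), "fx", "fy", "cx", "cy" (pixels), "extrinsics" (4x4, takes a point from world to camera coordinates). Camera axes: x right, y down, z forward; pixel columns grow to the right and rows downward; lengths in mm; the calibration is good to about 2 mm. A picture is of the moment at which its call begins.
- arm.finish_job(): hands the job in, once; it reports no verdict.
The state is a dict: "t": time; "joint_pos": joint angles; "qd": joint speeds; "effort": joint torques, N m; "tool_pos": TCP position; "tool_rot": TCP orientation; "contact_force": force on the tool from outside, world axes, zero at the start; "wrist_torque": the same for the moment, N m; "opening": finger opening in mm.
Only numpy, scipy, OpenCV 4.12 (cv2) and the standard library are available. Lean on these libraries where they do the work, as an engineer would, in place of code of your own. Each camera call takes 0.05 s, during which the arm holds its last target.

## Working session

There is one attempt and no reset: what is moved stays moved. The work goes in short steps, Python scripts to look and compute and a shell command to move; the robot and the scene stay as the last step left them, time stands still between calls to the robot, and variables do not carry over. Pictures are saved under pics/ and viewed, and the job is handed in when it is done.

```bash
mkdir -p pics; cat > h.py <<'E'
import numpy as np, cv2
from station import arm
def cap(n,name=None):
    c=arm.capture(n)
    c['E']=np.array(c['extrinsics'])
    if name: cv2.imwrite('pics/'+name,cv2.cvtColor(c['image'],cv2.COLOR_RGB2BGR))
    return c
def world(c,u,v,z=None):
    z=c['z_map'][int(v),int(u)] if z is None else z
    p=np.array([(u-c['cx'])/c['fx']*z,(v-c['cy'])/c['fy']*z,z,1])
    return (np.linalg.inv(c['E'])@p)[:3]
def cloud(c):
    z=c['z_map'];v,u=np.mgrid[:480,:640]
    P=np.stack([(u-c['cx'])/c['fx']*z,(v-c['cy'])/c['fy']*z,z,np.ones_like(z)],-1)
    W=P@np.linalg.inv(c['E']).T
    W=W[...,:3]; W[z==0]=np.nan
    return W
def pix(c,p):
    q=c['E']@np.append(p,1); return q[0]/q[2]*c['fx']+c['cx'],q[1]/q[2]*c['fy']+c['cy']
E
python3 - <<'E'
from h import *
import pickle
for n in ['scene','side','wrist']:
    c=cap(n,n+'0.png'); pickle.dump(c,open(n+'0.pkl','wb'))
    print(n,c['fx'],np.linalg.inv(c['E']).round(2).tolist())
print(arm.state())
E
```

```text
scene 513.6826961173027 [[-0.58, 0.59, -0.56, 1051.83], [0.81, 0.41, -0.41, 298.02], [-0.01, -0.69, -0.72, 765.33], [0.0, 0.0, 0.0, 1.0]]
side 445.502381332935 [[1.0, -0.07, 0.06, 486.42], [-0.09, -0.77, 0.64, -629.34], [0.0, -0.64, -0.77, 762.62], [0.0, 0.0, 0.0, 1.0]]
wrist 337.93035270696726 [[1.0, 0.0, -0.0, 626.05], [0.0, -0.95, -0.32, 81.01], [-0.0, 0.32, -0.95, 373.69], [0.0, 0.0, 0.0, 1.0]]
{'t': 0.15, 'joint_pos': array([-0.02258115,  0.3327109 , -0.06467952,  1.4607237 ,  0.02161077,
        1.34994103, -0.08848605]), 'qd': array([-1.32738719e-03, -1.30083345e-05, -3.95016073e-04, -3.49050574e-03,
       -1.14531015e-03, -1.70318461e-05, -8.93883886e-05]), 'effort': array([ 1.13752249e-03, -6.25829744e+01,  4.95374459e-02, -3.91853535e+01,
        1.63436425e-02,  7.44175835e-03, -2.63868424e-05]), 'tool_pos': array([ 6.24901390e+02, -1.69426342e-02,  4.04120227e+02]), 'tool_rot': array([-1.57188187e+00, -6.52108889e-05, -1.57080179e+00]), 'contact_force': array([0.08675986, 0.17786259, 0.50589096]), 'wrist_torque': array([ 0.03677925,  0.03593843, -0.01647503]), 'opening': 85.43855373609256}
```

View pics/scene0.png

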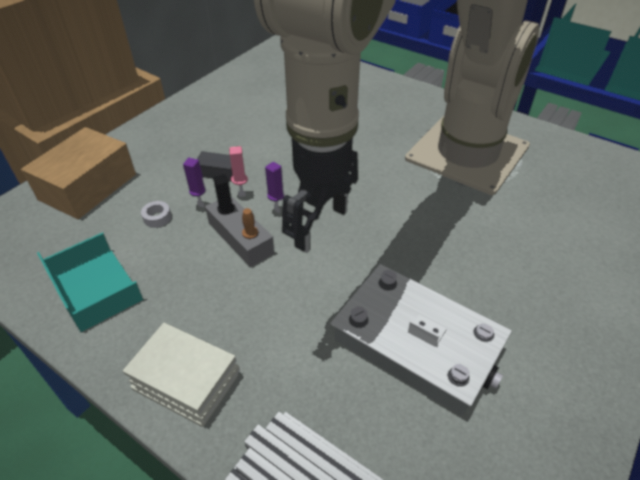

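View pics/side0.png

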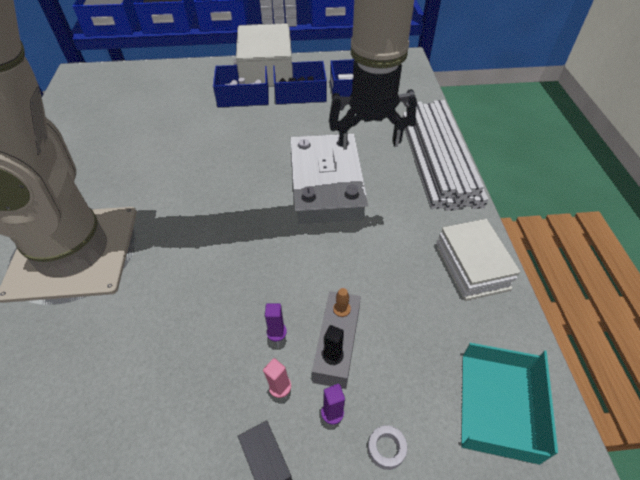

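View pics/wrist0.png

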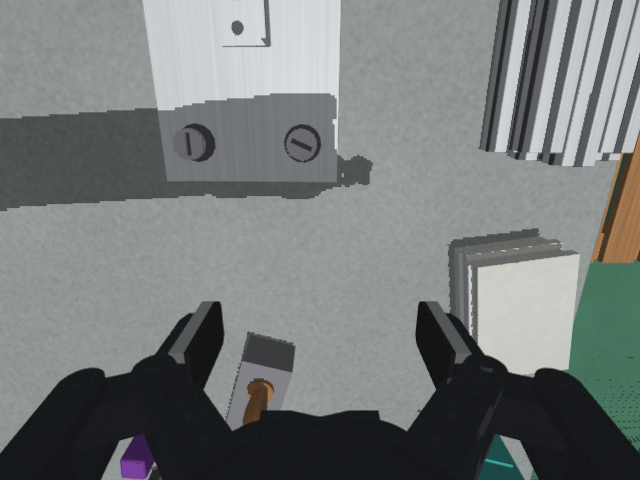

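Wrist view: three home screws presumably; the one at (302,143) has its slot across, (190,143) along. Driver candidates in the side view: black handle in the stand (333,343), purple (275,320) and (333,403), pink (277,378), and the orange awl (342,300). I choose the black one, and check it in a crop.

```bash
python3 - <<'E'
from h import *
import pickle
S={n:pickle.load(open(n+'0.pkl','rb')) for n in ['scene','side','wrist']}
def crop(n,u,v,w,h,k):
    im=S[n]['image'][v-h:v+h,u-w:u+w]; return cv2.cvtColor(cv2.resize(im,None,fx=k,fy=k,interpolation=cv2.INTER_CUBIC),cv2.COLOR_RGB2BGR)
a=crop('side',335,330,50,60,4);b=crop('scene',225,205,50,60,4)
cv2.imwrite('pics/crop1.png',np.hstack([a,b]))
a=crop('scene',425,330,100,75,4);cv2.imwrite('pics/crop2.png',a)
for n in ['scene','side']:
    W=cloud(S[n]);im=S[n]['image'].astype(int)
    for nm,lo,hi in [('stand',46,54),('drvtop',120,140),('awltop',0,0)]:
        m=(W[...,2]>lo)&(W[...,2]<hi)&(W[...,0]>500)&(W[...,0]<760)&(W[...,1]<-150)&(W[...,1]>-420)
        if nm=='drvtop': m&=im.max(-1)<75
        p=W[m]
        if len(p)>5:
            r=cv2.minAreaRect(p[:,:2].astype(np.float32)); print(n,nm,len(p),p.mean(0).round(1),r, p[:,2].max())
    m=(W[...,2]>50)&(W[...,2]<60)&(W[...,0]>450)&(W[...,0]<800)&(W[...,1]<420)&(W[...,1]>0)
    p=W[m];print(n,'cover',len(p),p.mean(0),cv2.minAreaRect(p[:,:2].astype(np.float32)))
E
```

```text
scene stand 1259 [ 549.2 -261.7   49.7] ((533.9497680664062, -294.2069396972656), (226.7743377685547, 61.556663513183594), 74.54120635986328) 53.90437185147459
scene drvtop 159 [ 532.  -304.3  127.8] ((522.1260375976562, -336.25457763671875), (92.74241638183594, 29.60984230041504), 75.84302520751953) 132.533239812205
scene cover 11345 [567.82569766 161.5465042   55.27689228] ((561.4623413085938, 153.37103271484375), (250.3946075439453, 162.8474578857422), 89.7179946899414)
side stand 1920 [ 540.1 -279.1   50.8] ((532.0853881835938, -299.2578430175781), (235.96800231933594, 61.67792510986328), 74.89000701904297) 53.98672541157737
side drvtop 277 [ 528.8 -309.7  129.4] ((529.1535034179688, -307.9131774902344), (25.692371368408203, 24.96775245666504), 60.538726806640625) 133.68829076780855
side cover 4217 [559.55422509 138.98024845  57.24514269] ((561.0274047851562, 154.67037963867188), (254.72311401367188, 159.98721313476562), 89.6807861328125)
```

View pics/crop1.png

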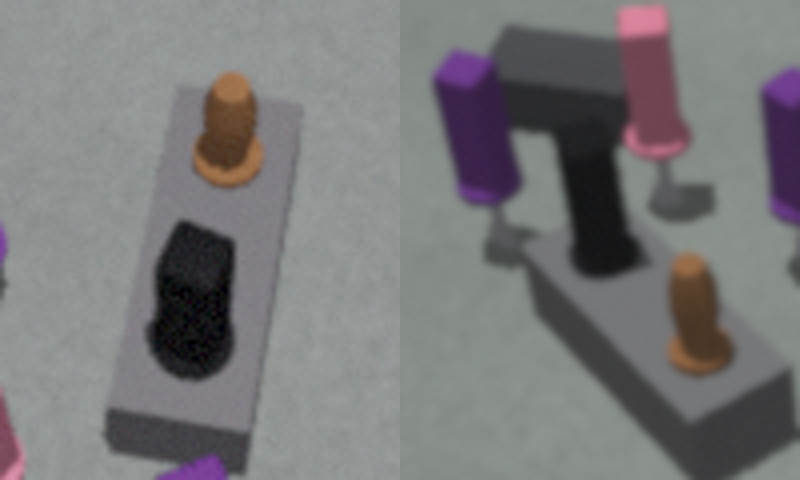

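View pics/crop2.png

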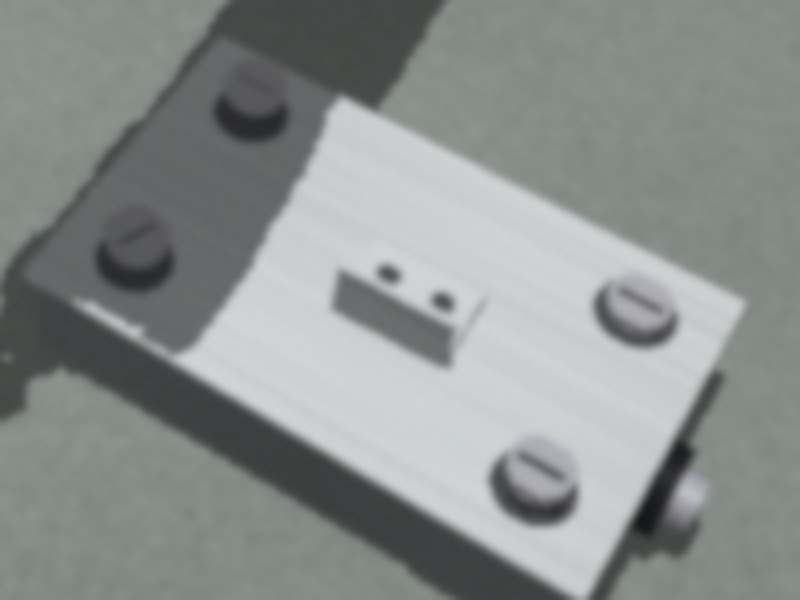

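Crop 1 shows the black square driver (orange-free, upright) in the stand with the awl beside it; crop 2 shows the undone screw at scene (358,317), slot across. It's the +x/−y corner near (609,64). I move the wrist camera over the driver.

```bash
python3 -m creep '[[[-1.9,-5,0,0],[-1.9,-5,0,0],[-1.9,-5,0,0],[-1.9,-5,0,0],[-1.9,-5,0,0]]]'; python3 -m creep '[[[0,0,0,0],[0,0,0,0]]]'; python3 - <<'E'
from h import *
import pickle
c=cap('wrist','w1.png'); pickle.dump(c,open('w1.pkl','wb'))
W=cloud(c); im=c['image'].astype(int)
m=(W[...,2]>118)&(W[...,2]<140)&(im.max(-1)<80)&(abs(W[...,0]-529)<40)&(abs(W[...,1]+308)<40)
p=W[m]
if len(p): print(len(p),np.median(p,0),cv2.minAreaRect(p[:,:2].astype(np.float32)))
m=(W[...,2]>46)&(W[...,2]<53)&(abs(W[...,0]-540)<90)&(abs(W[...,1]+270)<110)
p=W[m];print(len(p),cv2.minAreaRect(p[:,:2].astype(np.float32)),p[:,2].mean())
E
```

```text
t: 0.78
tool_pos: [529.1, -251.5, 404.6]
tool_rot: [-1.571, 0.0, -1.571]
contact_force: [0.3, 0.6, -0.1]
opening: 85.4
t: 1.02
tool_pos: [530.1, -249.6, 404.5]
tool_rot: [-1.571, 0.001, -1.571]
contact_force: [0.6, -0.4, 0.0]
opening: 85.7
1051 [ 530.47100744 -304.0456054   130.08730454] ((530.5775146484375, -306.98809814453125), (25.917728424072266, 25.467510223388672), 60.505855560302734)
6305 ((516.5491333007812, -256.9145812988281), (159.98199462890625, 115.92548370361328), 74.04434204101562) 50.44267152482757
```

View pics/w1.png

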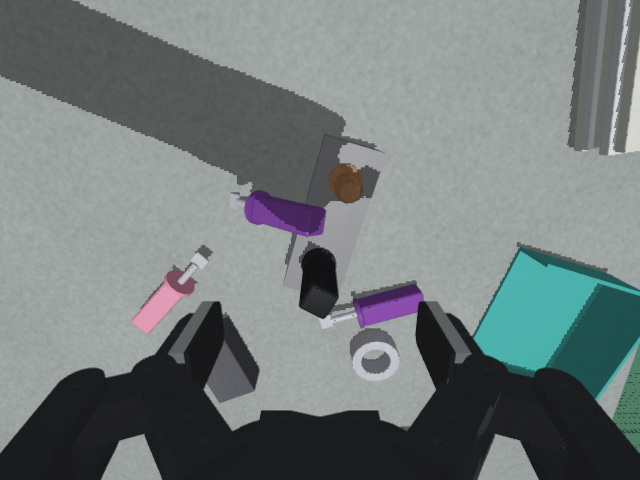

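```bash
python3 - <<'E'
from h import *
import pickle
for n in ['side0','scene0','w1']:
    c=pickle.load(open(n+'.pkl','rb'));W=cloud(c);im=c['image'];hsv=cv2.cvtColor(im,cv2.COLOR_RGB2HSV).astype(int)
    m=((hsv[...,0]>130)&(hsv[...,1]>60)&(hsv[...,2]>50)&(W[...,2]>20)).astype(np.uint8)
    k,l,st,ce=cv2.connectedComponentsWithStats(m)
    for i in range(1,k):
        if st[i,4]<60: continue
        p=W[l==i]; zt=np.nanpercentile(p[:,2],97); t=p[p[:,2]>zt-6]
        print(n,ce[i].round(),'top z',zt.round(),'center top',np.nanmedian(t,0).round())
    m=((hsv[...,0]>5)&(hsv[...,0]<20)&(hsv[...,1]>110)&(W[...,2]>50)&(abs(W[...,0]-555)<40)&(abs(W[...,1]+220)<40))
    p=W[m];zt=p[:,2].max();print('awl',len(p),zt,p.mean(0))
c=pickle.load(open('w1.pkl','rb'));W=cloud(c);im=c['image'].astype(int)
m=(W[...,2]>47)&(W[...,2]<53)&(abs(W[...,0]-540)<90)&(abs(W[...,1]+270)<110)&(im.max(-1)-im.min(-1)<20)&(im.max(-1)>60)
p=W[m]
r=cv2.minAreaRect(p[:,:2].astype(np.float32));print(r)
# depth of black block etc: anything higher than 60 nearby
for n in ['side0','scene0','w1']:
    c=pickle.load(open(n+'.pkl','rb'));W=cloud(c)
    m=(np.hypot(W[...,0]-530,W[...,1]+307)<90)&(W[...,2]>60)&(W[...,2]<160)&(np.hypot(W[...,0]-530,W[...,1]+307)>22)
    H,_,_=np.histogram2d(W[m][:,0]-530,W[m][:,1]+307,bins=[np.arange(-90,91,20)]*2);print(n);print(H.astype(int))
E
```

```text
side0 [275. 322.] top z 127.0 center top [ 435. -255.  126.]
side0 [277. 379.] top z 127.0 center top [ 435. -355.  125.]
side0 [333. 404.] top z 127.0 center top [ 520. -400.  125.]
awl 317 112.26542707359874 [ 552.9684871  -226.88433304   82.16515595]
scene0 [237. 166.] top z 126.0 center top [ 439. -348.  124.]
scene0 [194. 176.] top z 126.0 center top [ 522. -397.  124.]
scene0 [274. 181.] top z 125.0 center top [ 438. -251.  124.]
awl 262 111.73799377706791 [ 560.07284554 -215.34518758   80.52465799]
w1 [284. 214.] top z 87.0 center top [ 521. -253.   84.]
w1 [160. 304.] top z 35.0 center top [ 359. -357.   30.]
w1 [388. 308.] top z 36.0 center top [ 592. -380.   31.]
awl 990 112.23785459116272 [ 553.43211784 -216.958613     88.69238687]
((543.322265625, -264.5860595703125), (159.97256469726562, 60.27039337158203), 74.01427459716797)
side0
[[  0   0   9   0   0   0   0   0   0]
 [  0   0   0   0   0   0   0   0   0]
 [  0   0   0   0   0   0   0   0   0]
 [ 53   0   0   0   0   0   0   0   0]
 [ 60   0   0   0   0   0   0   0   0]
 [  0   0   0   0   0   0   0   0 192]
 [  0   0   0   0   0   0   0   0  25]
 [  0   0   0   0   0   0   0   0   0]
 [  0   0   0   0   0   0   0   0   0]]
scene0
[[  0   0 127   2   0   0   0   0   0]
 [  0   0   0   0   0   0   0   0   0]
 [  0   0   0   0   0   0   0   0   0]
 [127   0   0   0   0   0   0   0   0]
 [205   0   0   0   0   0   0   0   0]
 [  0   0   0   0   0   0   0   0  20]
 [  0   0   0   0   0   0   0   0  17]
 [  0   0   0   0   0   0   0   0   0]
 [  0   0   0   0   0   0   0   0   0]]
w1
[[  0   0   0   0   0   0   0   0   0]
 [  0   0   0   0   0   0   0   0   0]
 [  0   0   0   0   0   0 113 268   0]
 [  0   0   0   0   0   0 170 465   0]
 [  0   0   0   0   0   0 167 352   0]
 [  0   0   0   0   0   0   0   0 228]
 [  0   0   0   0   0   0   0   0  23]
 [  0   0   0   0   0   0   0   0   0]
 [  0   0   0   0   0   0   0   0   0]]
```

The look-alikes were standing on their blades and have toppled by themselves; in w1 one purple lies across the stand (284,214), between driver and awl. I need fresh views.

```bash
python3 - <<'E'
from h import *
import pickle
o=[]
for n,u,v in [('side',335,340),('scene',235,200)]:
    c=cap(n); pickle.dump(c,open(n+'2.pkl','wb'))
    o.append(cv2.resize(cv2.cvtColor(c['image'][v-70:v+70,u-90:u+90],cv2.COLOR_RGB2BGR),None,fx=2.2*2,fy=2.2*2,interpolation=cv2.INTER_CUBIC)[:, :])
    W=cloud(c);im=c['image'];hsv=cv2.cvtColor(im,cv2.COLOR_RGB2HSV).astype(int)
    m=((hsv[...,0]>130)&(hsv[...,1]>60)&(hsv[...,2]>50)&(W[...,2]>10)).astype(np.uint8)
    k,l,st,ce=cv2.connectedComponentsWithStats(m)
    for i in range(1,k):
        if st[i,4]<60: continue
        p=W[l==i]; print(n,ce[i].round(),np.nanpercentile(p,3,axis=0).round(),np.nanpercentile(p,97,axis=0).round())
o=[cv2.resize(a,(400,311)) for a in o]
cv2.imwrite('pics/crop3.png',np.hstack(o))
E
```

```text
side [310. 327.] [ 458. -267.   34.] [ 530. -240.   87.]
side [386. 397.] [ 574. -396.   14.] [ 649. -359.   35.]
side [223. 411.] [ 314. -405.   13.] [ 374. -345.   34.]
scene [261. 164.] [ 315. -402.   13.] [ 379. -337.   35.]
scene [258. 208.] [ 460. -263.   27.] [ 533. -233.   88.]
scene [176. 229.] [ 576. -390.   11.] [ 652. -354.   33.]
```

View pics/crop3.png

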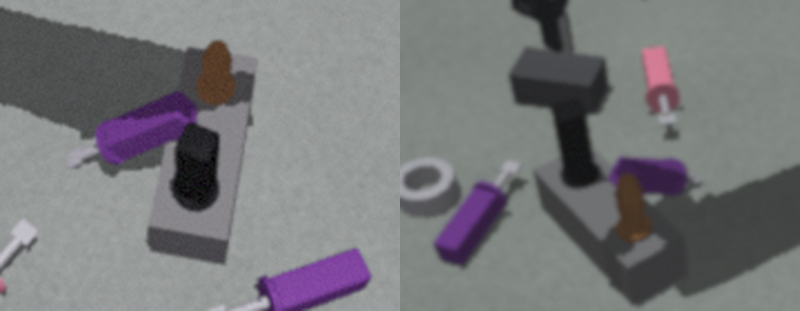

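Purple leans on the stand, ~40 mm from the driver axis (x 458–532, y −267…−240, z ≤88). Gripping with the jaws along −29.5° and only half open keeps the fingers clear of it. Turning and moving over now.

```bash
python3 -m creep '[[[0,-1.5,-1.5,-7.4],[0.05,-1.5,-2,-7.4],[0,-1.5,-2,-7.4],[0,-1.3,-2,-7.3],[0,0,0,0]]]' 0.55 90; python3 -m creep '[[[0,0,0,0],[0,0,0,0]]]'; python3 - <<'E'
from h import *
s=arm.state();print(s['joint_pos'].round(2),s['tool_pos'].round(2),s['tool_rot'].round(4),s['contact_force'].round(2))
c=cap('wrist','w2.png')
E
```

```text
t: 1.8
tool_pos: [530.4, -307.6, 328.1]
tool_rot: [-1.574, -0.001, -2.085]
contact_force: [-0.2, 0.7, 0.7]
opening: 47.1
t: 2.05
tool_pos: [531.0, -307.2, 330.9]
tool_rot: [-1.569, 0.001, -2.083]
contact_force: [-0.2, -0.1, -0.1]
opening: 47.0
[ 0.32  0.35  0.17  1.6  -0.06  1.19 -0.02] [ 531.04 -307.24  330.86] [-1.5692e+00  5.0000e-04 -2.0828e+00] [-0.17 -0.13 -0.05]
```

View pics/w2.png

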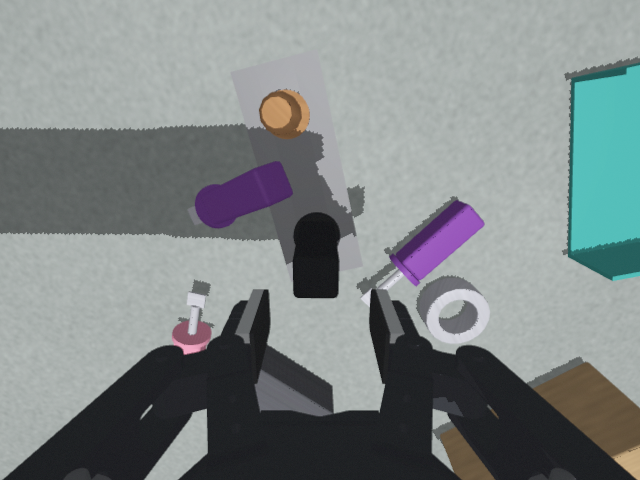

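Wrist view: handle top (317,275) centred between pads (250…390), square on; awl and purple are clear of the fingers. Descend, then close.

```bash
python3 -m creep '[[[-0.03,0,-2.4,-0.2],[0,0,-2.4,0],[0,0,-1.8,0],[0,0,-1.1,0],[0,0,0,0]]]'; python3 -m creep '[[[0,0,0,0],[0,0,0,0],[0,0,0,0]]]' 0 90;  python3 -m creep '[[[0,0,0,0],[0,0,0,0]]]'; python3 - <<'E'
from h import *
c=cap('side'); 
cv2.imwrite('pics/s3.png',cv2.resize(cv2.cvtColor(c['image'][230:430,230:470],cv2.COLOR_RGB2BGR),None,fx=3,fy=3))
s=arm.state();print(s['joint_pos'].round(2),s['tool_pos'].round(2),s['tool_rot'].round(4),s['contact_force'].round(2),s['opening'])
E
```

```text
t: 2.72
tool_pos: [530.2, -307.9, 252.3]
tool_rot: [-1.572, -0.0, -2.089]
contact_force: [-0.6, 0.6, 0.7]
opening: 47.2
t: 3.1
tool_pos: [530.4, -308.1, 253.6]
tool_rot: [-1.569, 0.0, -2.089]
contact_force: [-1.7, 0.5, 5.0]
opening: 25.0
t: 3.35
tool_pos: [530.4, -308.1, 253.6]
tool_rot: [-1.569, 0.0, -2.089]
contact_force: [-0.9, 0.9, 6.5]
opening: 24.7
[ 0.33  0.43  0.16  1.67 -0.08  1.05 -0.01] [ 530.41 -308.13  253.58] [-1.5695e+00  2.0000e-04 -2.0892e+00] [-1.58  0.45  6.3 ] 24.754963149442904
```

View pics/s3.png

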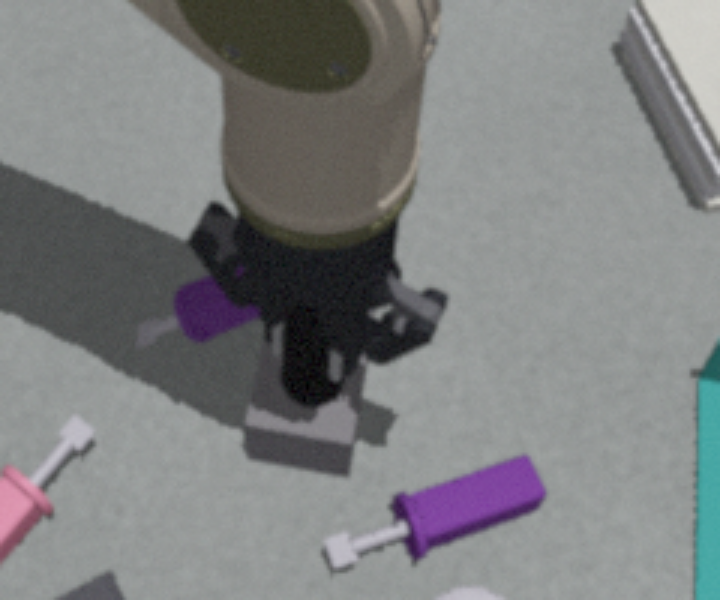

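Gripped (24.8 mm opening, steady). Lift 140 mm and look at the blade.

```bash
python3 -m creep '[[[0,0,1,0],[0,0,2.5,0],[0,0,3.5,0],[0,0,3.5,0],[0,0,3.5,0]]]'; python3 -m creep '[[[0,0,0,0],[0,0,0,0]]]'; python3 - <<'E'
from h import *
c=cap('side'); 
a=cv2.resize(cv2.cvtColor(c['image'][210:350,250:430],cv2.COLOR_RGB2BGR),(540,420))
d=cap('scene');b=cv2.cvtColor(d['image'][110:250,160:340],cv2.COLOR_RGB2BGR)
b=cv2.resize(b,(540,420));cv2.imwrite('pics/s4.png',cv2.resize(np.hstack([a,b]),(800,311)))
s=arm.state();print(s['joint_pos'].round(2),s['tool_pos'].round(2),s['tool_rot'].round(4),s['contact_force'].round(2),s['opening'])
E
```

```text
t: 4.03
tool_pos: [530.0, -307.9, 394.2]
tool_rot: [-1.571, 0.0, -2.089]
contact_force: [0.8, -0.1, -1.9]
opening: 25.2
t: 4.28
tool_pos: [530.0, -307.8, 392.1]
tool_rot: [-1.572, -0.0, -2.089]
contact_force: [-1.2, 0.4, -1.5]
opening: 25.2
[ 0.31  0.31  0.17  1.52 -0.05  1.31 -0.03] [ 529.97 -307.78  391.4 ] [-1.5729e+00 -2.0000e-04 -2.0891e+00] [ 0.05 -0.82 -1.74] 24.90691990898555
```

View pics/s4.png

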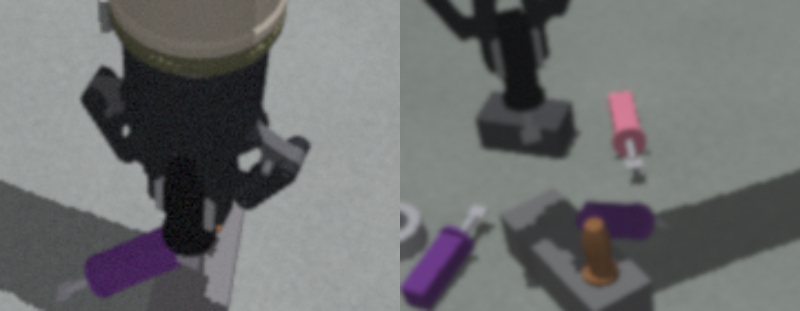

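```bash
python3 -m creep '[[[1.1,5.3,0,0],[1.1,5.3,0,0],[1.1,5.3,0,0],[1.1,5.3,0,0],[1.1,5.3,0,0]]]'; python3 - <<'E'
from h import *
import pickle
c=pickle.load(open('wrist0.pkl','rb'));W=cloud(c)
cv2.imwrite('pics/cropw.png',cv2.resize(cv2.cvtColor(c['image'][95:190,150:350],cv2.COLOR_RGB2BGR),None,fx=4,fy=4,interpolation=cv2.INTER_CUBIC))
for n in ['wrist0','scene0','side0']:
    c=pickle.load(open(n+'.pkl','rb'));W=cloud(c)
    m=(W[...,2]>62)&(W[...,2]<95)&(np.hypot(W[...,0]-609,W[...,1]-64)<25)
    p=W[m]
    if len(p)<10: print(n,len(p));continue
    zt=np.percentile(p[:,2],90);t=p[abs(p[:,2]-zt)<2.5];print(n,len(p),'ztop',zt,np.percentile(p[:,2],[5,50,98]).round(1),cv2.minEnclosingCircle(t[:,:2].astype(np.float32)),cv2.minAreaRect(t[:,:2].astype(np.float32)))
    m=(W[...,2]>52)&(W[...,2]<59)&(W[...,0]>450)&(W[...,0]<800)&(W[...,1]<420)&(W[...,1]>0)
    p=W[m];print(n,'cover',p[:,2].mean(),cv2.minAreaRect(p[:,:2].astype(np.float32)),p[:,:2].min(0),p[:,:2].max(0))
    for x in (-48,48):
      for y in (-90,90):
        m=(W[...,2]>62)&(W[...,2]<95)&(np.hypot(W[...,0]-561.3-x,W[...,1]-154-y)<22)
        p=W[m]
        if len(p)<15: continue
        zt=np.percentile(p[:,2],90);t=p[abs(p[:,2]-zt)<2.5];r=cv2.minEnclosingCircle(t[:,:2].astype(np.float32));print(n,x,y,zt.round(1),np.round(r[0],1),round(r[1],1))
E
```

```text
t: 5.0
tool_pos: [585.1, -41.2, 391.7]
tool_rot: [-1.572, -0.001, -2.089]
contact_force: [0.9, -0.6, -1.4]
opening: 24.8
wrist0 766 ztop 76.98110309322522 [71.9 76.  77.6] ((610.6586303710938, 62.61414337158203), 13.733985900878906) ((610.34326171875, 62.91136932373047), (24.371370315551758, 25.314918518066406), 65.72264862060547)
wrist0 cover 56.43400830579489 ((562.6185913085938, 101.04657745361328), (160.54104614257812, 146.5689239501953), 0.04628266021609306) [482.34504925  27.76845717] [642.85085766 174.38374959]
wrist0 -48 -90 78.7 [514.6  63.3] 13.8
wrist0 48 -90 77.0 [610.7  62.6] 13.7
scene0 207 ztop 76.16150916481959 [69.4 74.2 77.1] ((608.6953125, 63.30160903930664), 14.178173065185547) ((608.8134765625, 63.17829513549805), (26.010168075561523, 25.193397521972656), 61.40564727783203)
scene0 cover 55.26540569496314 ((561.4623413085938, 153.37103271484375), (250.3946075439453, 162.8474578857422), 89.7179946899414) [479.70326481  27.99969033] [643.45909709 278.90610755]
scene0 -48 -90 77.8 [513.5  65. ] 14.1
scene0 -48 90 65.9 [514.6 243.5] 13.7
scene0 48 -90 76.2 [608.7  63.3] 14.2
scene0 48 90 71.8 [610.7 243.1] 13.7
side0 114 ztop 78.1216802029795 [64.7 76.3 78.9] ((607.8341674804688, 63.231178283691406), 14.74424934387207) ((607.9965209960938, 63.40548324584961), (28.41631507873535, 24.102783203125), 82.80990600585938)
side0 cover 57.05385362406996 ((561.0274047851562, 154.67037963867188), (254.72311401367188, 159.98721313476562), 89.6807861328125) [480.54036488  27.02067539] [641.53244114 281.90011601]
side0 -48 -90 80.2 [513.  63.] 14.2
side0 -48 90 67.7 [513.4 244.5] 14.0
side0 48 -90 78.1 [607.8  63.2] 14.7
```

View pics/cropw.png

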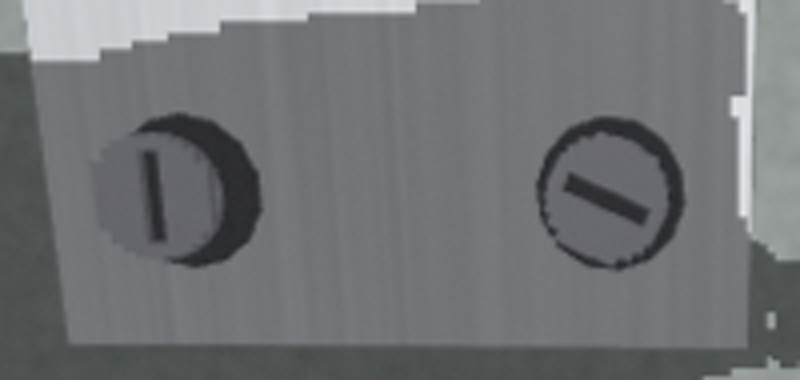

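```bash
python3 - <<'E'
from h import *
import pickle
c=pickle.load(open('wrist0.pkl','rb'))
Ei=np.linalg.inv(c['E'])
def plane(c,u,v,Z):
    Ei=np.linalg.inv(c['E']);d=Ei[:3,:3]@np.array([(u-c['cx'])/c['fx'],(v-c['cy'])/c['fy'],1]);o=Ei[:3,3];return o+d*(Z-o[2])/d[2]
im=cv2.cvtColor(c['image'],cv2.COLOR_RGB2GRAY).astype(float)
print(im[132:158:2,286:320:2].astype(int))
m=np.zeros_like(im,bool);m[128:162,284:322]=True
uu,vv=np.meshgrid(np.arange(640),np.arange(480))
m&=(im<72)&(np.hypot(uu-302,vv-144.5)<13)
p=np.array([plane(c,u,v,77)[:2] for v,u in zip(*np.nonzero(m))])
print(len(p),p.mean(0),cv2.minAreaRect(p.astype(np.float32)));w,V=np.linalg.eigh(np.cov(p.T));print(np.degrees(np.arctan2(V[1,1],V[0,1]))%180-180,w)
c=cap('scene');pickle.dump(c,open('sc5.pkl','wb'))
a=c['image'][160:340,250:490];cv2.imwrite('pics/s5.png',cv2.resize(cv2.cvtColor(a,cv2.COLOR_RGB2BGR),None,fx=3.3,fy=3.3,interpolation=cv2.INTER_CUBIC))
cap('wrist','w5.png')
E
```

```text
[[113  49  46 105 105 107 108 107 107 107 107 107  90  46  48  52 118]
 [ 69  49 104 107 106 107 107 107 106 107 107 105 106 103  75  47  75]
 [ 47  70 107 106 106 107 106 106 107 106 106 105 106 108  88  46  49]
 [ 48 104 107  70  98 107 107 107 106 107 106 107 106 107 104  65  46]
 [ 64 106 102  48  50  64  98 107 106 106 107 106 106 105 107  75  49]
 [ 72 106  91  47  47  47  51  58  87 107 106 106 105 105 105  97  48]
 [ 88 105 106 104  92  54  50  47  46  53  79 105 105 106 106  94  45]
 [ 89 105 105 104 106 104  92  53  47  48  47  53  79 106 105 100  47]
 [ 66 105 106 106 105 106 106 103  98  65  46  46  47  91 105  85  48]
 [ 63 106 106 104 105 106 106 106 105 106 100  73  53 105 103  49  48]
 [104  64 106 106 104 106 105 105 106 106 105 105 102 106  88  47  62]
 [117  94 103 105 106 105 106 105 105 105 104 106 105 103  48  47  99]
 [118 111  61  96 105 105 105 104 105 105 104 105 101  71  46  98 116]]
94 [610.27428007  62.88378318] ((610.4097900390625, 62.826576232910156), (3.5068490505218506, 18.256675720214844), 66.12620544433594)
-23.921152446311567 [ 1.06731504 28.52215112]
```

View pics/s5.png

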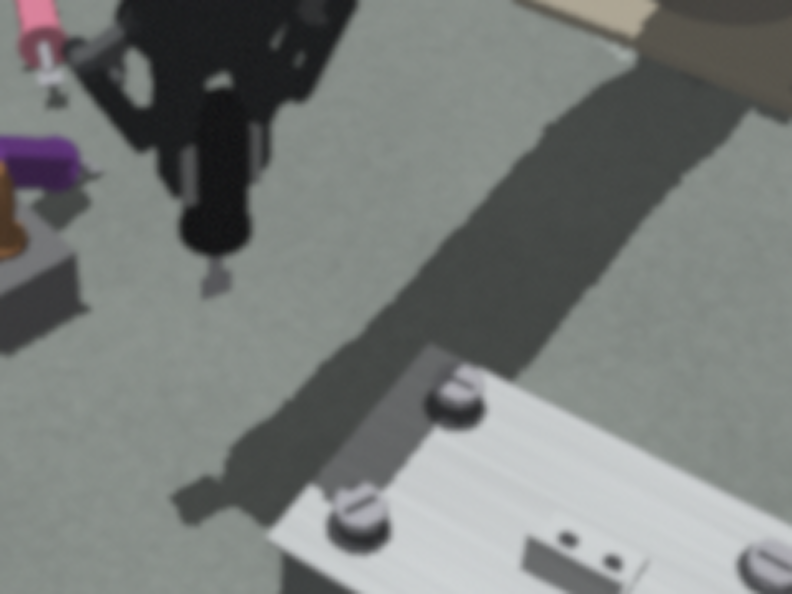

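View pics/w5.png

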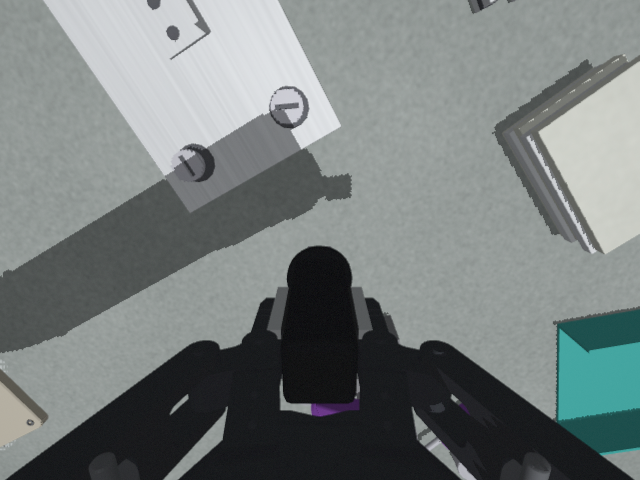

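```bash
python3 - <<'E'
from h import *
import pickle
c=pickle.load(open('sc5.pkl','rb'))
s=arm.state();t=s['tool_pos'];print(t,s['tool_rot'],s['contact_force'])
tip=t-[0,0,248.6]
im=cv2.resize(cv2.cvtColor(c['image'][230:260,295:335],cv2.COLOR_RGB2BGR),None,fx=12,fy=12,interpolation=cv2.INTER_CUBIC)
out=[]
for ang in (-29.7,60.3):
    b=im.copy();d=np.array([np.cos(np.radians(ang)),np.sin(np.radians(ang)),0]);e=np.array([-d[1],d[0],0])
    for sx,sy in [(1,1),(1,-1),(-1,-1),(-1,1)]:
        q=[((np.array(pix(c,tip+8*sx*d+1*sy*e+[0,0,h]))-[295,230]+.5)*12).astype(int) for h in (0,14)]
        cv2.line(b,tuple(q[0].tolist()),tuple(q[1].tolist()),(0,0,255),1)
    q=[tuple(((np.array(pix(c,tip+8*sx*d))-[295,230]+.5)*12).astype(int).tolist()) for sx in(-1,1)];cv2.line(b,q[0],q[1],(0,255,0),1)
    out.append(cv2.resize(b,(400,300)))
cv2.imwrite('pics/hyp.png',np.hstack(out))
E
```

```text
[585.75541864 -35.40762376 391.48157329] [-1.57386177  0.00218313 -2.07925214] [ 0.56750586  0.04066079 -2.36488332]
```

View pics/hyp.png

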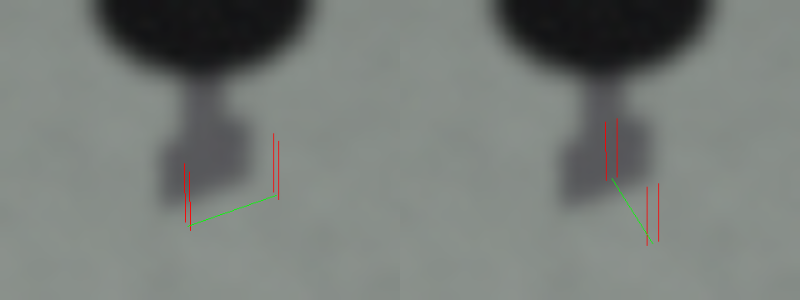

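Blade lies along the jaw axis (left hypothesis matches; the offset is because the arm was still moving in that picture). The slot is at −24° at about (609.5,63), head top z 77. Moving to hover above it.

```bash
python3 -m creep '[[[0.6,2.5,0,1.4],[0.6,2.5,-1,1.4],[0.6,2.5,-1,1.4],[0.55,2.3,-1,1.4],[0,0,-0.5,0]]]'; python3 -m creep '[[[0,0,0,0],[0,0,0,0],[0,0,0,0]]]'; python3 - <<'E'
from h import *
s=arm.state();print(s['tool_pos'].round(2),s['tool_rot'].round(4),s['contact_force'].round(2),s['joint_pos'].round(2))
E
```

```text
t: 5.72
tool_pos: [608.8, 58.1, 356.2]
tool_rot: [-1.573, 0.0, -1.987]
contact_force: [-0.7, 0.6, -1.9]
opening: 25.0
t: 6.1
tool_pos: [608.8, 54.3, 358.2]
tool_rot: [-1.57, 0.0, -1.993]
contact_force: [0.5, 0.4, -1.8]
opening: 25.4
[608.78  54.3  358.17] [-1.5700e+00  2.0000e-04 -1.9926e+00] [ 0.49  0.44 -1.75] [-0.13  0.33 -0.05  1.56  0.02  1.25 -0.6 ]
```

```bash
python3 -m creep '[[[0.04,0.45,-0.6,0.1],[0.04,0.4,-0.5,0.1],[0,0,0,0],[0,0,0,0],[0,0,0,0]]]'; python3 - <<'E'
from h import *
import pickle
o=[]
s=arm.state();print(s['tool_pos'].round(2),s['tool_rot'].round(4),s['contact_force'].round(2))
for n in ('scene','side'):
    c=cap(n);pickle.dump(c,open(n+'6.pkl','wb'))
    u,v=map(int,pix(c,(609,63,85)))
    a=c['image'][v-28:v+28,u-37:u+37];o.append(cv2.resize(cv2.cvtColor(a,cv2.COLOR_RGB2BGR),(400,303),interpolation=cv2.INTER_CUBIC))
cv2.imwrite('pics/s6.png',np.hstack(o));cap('wrist','w6.png')
E
```

```text
t: 6.72
tool_pos: [609.6, 63.4, 346.9]
tool_rot: [-1.57, 0.0, -1.988]
contact_force: [0.1, 0.5, -1.5]
opening: 25.4
[609.57  63.37 346.93] [-1.5704e+00  1.0000e-04 -1.9881e+00] [ 0.09  0.54 -1.48]
```

View pics/s6.png

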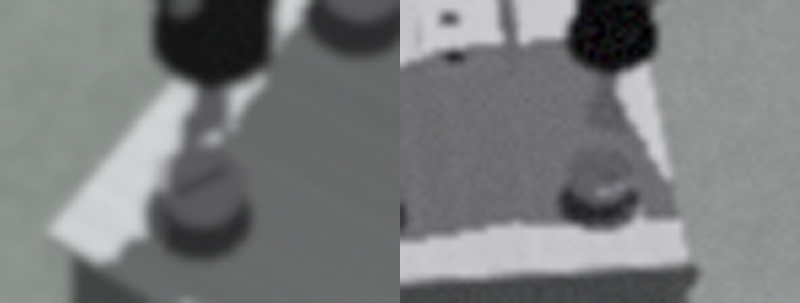

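View pics/w6.png

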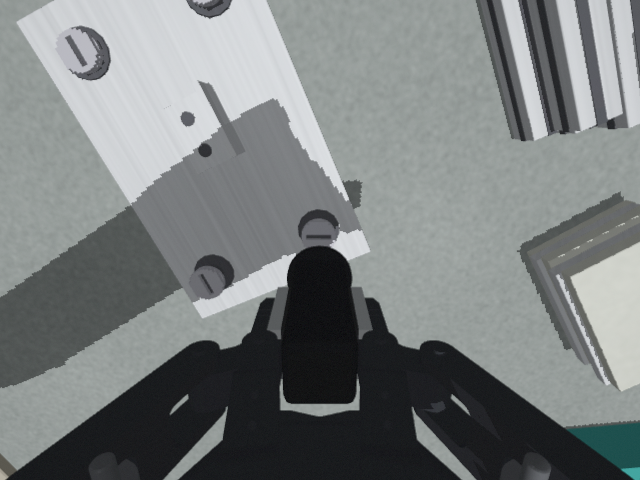

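```bash
python3 - <<'E'
from h import *
c=cap('wrist');s=arm.state();t=s['tool_pos'];print(t.round(2),s['tool_rot'].round(4))
import pickle;pickle.dump((c,t),open('w7.pkl','wb'))
def plane(u,v,Z):
    Ei=np.linalg.inv(c['E']);d=Ei[:3,:3]@np.array([(u-c['cx'])/c['fx'],(v-c['cy'])/c['fy'],1]);o=Ei[:3,3];return o+d*(Z-o[2])/d[2]
g=cv2.cvtColor(c['image'],cv2.COLOR_RGB2GRAY).astype(float)
print('cols v=240..252 at u=320',g[238:254,320].astype(int))
for v in (255,262,270): 
    r=np.nonzero(g[v,250:400]<40)[0]+250; print(v,r.min(),r.max())
m=np.zeros_like(g,bool);m[228:246,300:337]=1
print(g[230:246,302:336:3].astype(int))
m&=(g<62); 
vs,us=np.nonzero(m)
uu=us;vv=vs
sel=(vv>230)&(vv<243)
p=np.array([plane(u,v,77)[:2] for u,v in zip(us[sel],vs[sel])]);
print(len(p),us[sel].min(),us[sel].max(),vs[sel].min(),vs[sel].max());print(p.mean(0),cv2.minAreaRect(p.astype(np.float32)))
d=np.array([np.cos(np.radians(-23.9)),np.sin(np.radians(-23.9)),0]);e=np.array([-d[1],d[0],0])
for off in (-2,-1,0,1,2):
  pts=np.array([pix(c,t-[0,0,248.6]+off*e+[0,0,h]+18*(np.cos(a)*d+np.sin(a)*e)) for h in(45,50) for a in np.linspace(0,6.28,120)])
  o=[]
  for v in (255,262,270):
     pp=pts[abs(pts[:,1]-v)<2];o.append((round(pp[:,0].min(),1),round(pp[:,0].max(),1)))
  print(off,'top v',pts[:,1].min().round(1),pts[:,0].min().round(1),pts[:,0].max().round(1),o)
E
```

```text
[609.53  63.42 346.87] [-1.5705e+00  1.0000e-04 -1.9880e+00]
cols v=240..252 at u=320 [ 70  90 106 107 108 108 108  80  37  17  19  18  20  21  20  21]
255 296 341
262 291 346
270 288 349
[[ 86 108 108 108 108 108 108 108 108 109 107  97]
 [ 95 109 108 108 108 108 108 107 107 109 109 103]
 [ 97 108 107 108 107 108 108 108 108 108 107 103]
 [105 108 109 108 108 108 108 108 109 107 107 102]
 [106 107  98  97  96  98  98  98  97  96 108 101]
 [107 105  62  64  63  62  62  61  63  62 108 106]
 [107 102  50  51  50  51  51  49  49  49 108 106]
 [107 102  50  49  49  52  50  49  49  49 109 108]
 [107 104  69  70  70  69  70  70  67  69 108 105]
 [108 106  91  91  91  92  90  92  92  91 109 110]
 [ 98 108 106 105 106 106 106 104 105 105 135 144]
 [109 108 109 109 109 108 107 108 108 107 140 187]
 [112 108 108 108 109 108 108 110 107 108 116 207]
 [118 108 109 108 109 108 108 107 104 107 190 213]
 [123 109 108 108 108 108 108 109 106 134 201 215]
 [122 108 107 108 106  89  80  96 108 139 200 215]]
60 300 330 231 237
[609.74920695  64.10503611] ((608.5415649414062, 65.01045989990234), (4.006671905517578, 22.839296340942383), 57.535179138183594)
-2 top v 248.2 283.4 348.8 [(np.float64(293.9), np.float64(337.8)), (np.float64(287.8), np.float64(344.1)), (np.float64(285.0), np.float64(347.5))]
-1 top v 246.5 283.4 348.8 [(np.float64(292.7), np.float64(340.2)), (np.float64(287.0), np.float64(344.9)), (np.float64(284.5), np.float64(347.8))]
0 top v 244.8 283.3 348.9 [(np.float64(290.4), np.float64(341.4)), (np.float64(286.3), np.float64(345.7)), (np.float64(284.0), np.float64(348.1))]
1 top v 243.1 283.2 348.9 [(np.float64(289.4), np.float64(343.4)), (np.float64(285.7), np.float64(346.3)), (np.float64(283.6), np.float64(348.4))]
2 top v 241.4 283.2 349.0 [(np.float64(288.4), np.float64(344.3)), (np.float64(285.2), np.float64(347.4)), (np.float64(283.3), np.float64(348.7))]
```

```bash
python3 - <<'E'
from h import *
import pickle
c,t=pickle.load(open('w7.pkl','rb'))
d=np.array([np.cos(np.radians(-23.9)),np.sin(np.radians(-23.9)),0]);e=np.array([-d[1],d[0],0])
Z=77
b=1.5
for off in (-.35,0):
  P=np.array([t[0],t[1],0])+off*e+b*d
  q=pix(c,P+[0,0,Z]);qe=pix(c,P+e+[0,0,Z]);qd=pix(c,P+d+[0,0,Z]);print(off,np.round(q,2),np.round(np.subtract(qe,q),2),np.round(np.subtract(qd,q),2))
P=np.array([t[0],t[1],0])+1.5*d
print([np.round(pix(c,P+[0,0,98.3+h]),1) for h in (45,50)])
E
```

```text
-0.35 [318.88 237.33] [ 0.   -1.26] [1.33 0.  ]
0 [318.88 236.89] [ 0.   -1.27] [1.34 0.  ]
[array([318.8, 274.9]), array([318.8, 278.8])]
```

Wrist view: slot (318.8,236.5) vs predicted blade landing (318.9,237.3): a 0.6 mm correction across the slot. Apply it and descend to 3 mm above the head.

```bash
python3 -m creep '[[[0.03,0.06,-0.4,0],[0,0,-0.5,0],[0,0,-0.5,0],[0,0,-0.3,0],[0,0,0,0]]]'; python3 -m creep '[[[0,0,-0.05,0],[0,0,0,0],[0,0,0,0]]]'; python3 - <<'E'
from h import *
s=arm.state();print(s['tool_pos'].round(2),s['tool_rot'].round(4),s['contact_force'].round(2))
o=[]
for n in ('scene','side'):
    c=cap(n)
    u,v=map(int,pix(c,(609,63,80)))
    a=c['image'][v-28:v+28,u-37:u+37];o.append(cv2.resize(cv2.cvtColor(a,cv2.COLOR_RGB2BGR),(400,303),interpolation=cv2.INTER_CUBIC))
cv2.imwrite('pics/s8.png',np.hstack(o));
E
```

```text
t: 7.55
tool_pos: [609.7, 64.1, 329.4]
tool_rot: [-1.571, -0.0, -1.988]
contact_force: [0.7, -0.8, -1.2]
opening: 24.8
t: 7.92
tool_pos: [609.8, 64.1, 329.4]
tool_rot: [-1.571, 0.0, -1.988]
contact_force: [0.2, 0.5, -0.8]
opening: 24.9
[609.83  64.13 329.36] [-1.5705e+00  1.0000e-04 -1.9879e+00] [ 0.21  0.49 -0.82]
```

View pics/s8.png

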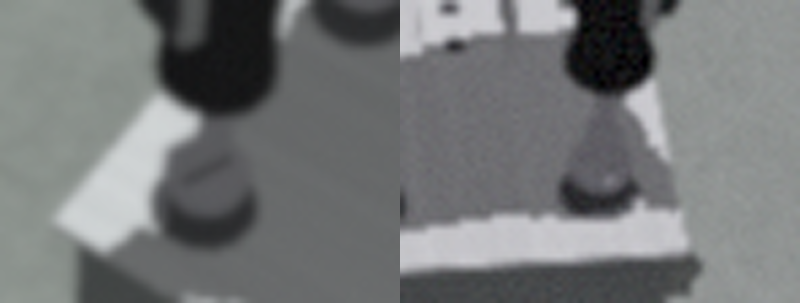

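Scene: the blade bottom (≈(215,155) in the left crop) is just above/behind the slot line (205,175), as expected ~3.5 mm above the head. Now feel down.

```bash
python3 -m creep '[[[0,0,-0.1,0],[0,0,-0.1,0],[0,0,0,0]]]';for i in 1; do python3 -m creep '[[[0,0,-0.05,0],[0,0,-0.05,0],[0,0,0,0]]]'; done; python3 -m creep '[[[0,0,-0.05,0],[0,0,0,0]]]'; python3 -m creep '[[[0,0,-0.05,0],[0,0,0,0]]]'
```

```text
t: 8.4
tool_pos: [609.8, 64.1, 327.1]
tool_rot: [-1.571, -0.0, -1.988]
contact_force: [-0.0, 0.1, -2.2]
opening: 24.9
t: 8.78
tool_pos: [609.8, 64.1, 326.2]
tool_rot: [-1.571, 0.0, -1.988]
contact_force: [-0.0, 0.1, -1.5]
opening: 25.3
t: 9.02
tool_pos: [609.8, 64.1, 325.7]
tool_rot: [-1.571, -0.0, -1.988]
contact_force: [-0.1, -0.3, -1.4]
opening: 25.1
t: 9.28
tool_pos: [609.8, 64.1, 325.2]
tool_rot: [-1.571, -0.0, -1.988]
contact_force: [-0.5, -0.0, -0.9]
opening: 24.9
```

Tip at 76.6, no contact on the head top (≈77) yet — continuing carefully.

```bash
python3 -m creep '[[[0,0,-0.04,0],[0,0,0,0]]]'|grep -E 'pos|cont';python3 -m creep '[[[0,0,-0.04,0],[0,0,0,0]]]'|grep -E 'pos|cont'; python3 -m creep '[[[0,0,-0.04,0],[0,0,0,0]]]'|grep -E 'pos|cont'; python3 -m creep '[[[0,0,-0.04,0],[0,0,0,0]]]'|grep -E 'pos|cont'
```

```text
tool_pos: [609.8, 64.1, 324.8]
contact_force: [0.2, 0.3, -1.3]
tool_pos: [609.8, 64.1, 324.4]
contact_force: [-0.0, -0.4, -1.7]
tool_pos: [609.8, 64.1, 324.0]
contact_force: [-0.6, -0.4, -1.5]
tool_pos: [609.8, 64.1, 323.6]
contact_force: [-0.2, 0.5, -0.8]
```

```bash
python3 -m creep '[[[0,0,-0.03,0],[0,0,0,0]]]'|grep -E 'pos|cont';python3 -m creep '[[[0,0,-0.03,0],[0,0,0,0]]]'|grep -E 'pos|cont'; python3 -m creep '[[[0,0,-0.03,0],[0,0,0,0]]]'|grep -E 'pos|cont'
```

```text
tool_pos: [609.8, 64.1, 323.3]
contact_force: [0.2, -0.7, -0.4]
tool_pos: [609.8, 64.1, 323.0]
contact_force: [-0.5, -0.7, -1.0]
tool_pos: [609.8, 64.1, 322.7]
contact_force: [0.5, 0.4, -1.4]
```

```bash
python3 -m creep '[[[0,0,-0.03,0],[0,0,0,0]]]'|grep -E 'pos|cont';python3 -m creep '[[[0,0,-0.03,0],[0,0,0,0]]]'|grep -E 'pos|cont'
```

```text
tool_pos: [609.8, 64.1, 322.4]
contact_force: [-0.0, 0.1, -1.5]
tool_pos: [609.8, 64.1, 322.1]
contact_force: [-0.2, -0.5, -1.3]
```

```bash
python3 -m creep '[[[0,0,-0.03,0],[0,0,0,0]]]'|grep -E 'pos|cont';python3 -m creep '[[[0,0,-0.03,0],[0,0,0,0]]]'|grep -E 'pos|cont';python3 -m creep '[[[0,0,-0.03,0],[0,0,0,0]]]'|grep -E 'pos|cont'
```

```text
tool_pos: [609.8, 64.1, 321.8]
contact_force: [-0.9, 0.0, -1.5]
tool_pos: [609.8, 64.1, 321.5]
contact_force: [0.8, -0.1, -1.0]
tool_pos: [609.8, 64.1, 321.2]
contact_force: [0.3, -0.1, -1.6]
```

```bash
python3 -m creep '[[[0,0,-0.03,0],[0,0,0,0]]]'|grep -E 'pos|cont';python3 -m creep '[[[0,0,-0.03,0],[0,0,0,0]]]'|grep -E 'pos|cont'; python3 - <<'E'
from h import *
o=[]
for n in ('scene','side'):
    c=cap(n)
    u,v=map(int,pix(c,(609,63,80)))
    a=c['image'][v-28:v+28,u-37:u+37];o.append(cv2.resize(cv2.cvtColor(a,cv2.COLOR_RGB2BGR),(400,303),interpolation=cv2.INTER_CUBIC))
cv2.imwrite('pics/s9.png',np.hstack(o));
E
```

```text
tool_pos: [609.8, 64.1, 320.9]
contact_force: [-0.2, -0.2, -1.5]
tool_pos: [609.8, 64.1, 320.6]
contact_force: [-0.5, 0.5, -1.9]
```

View pics/s9.png

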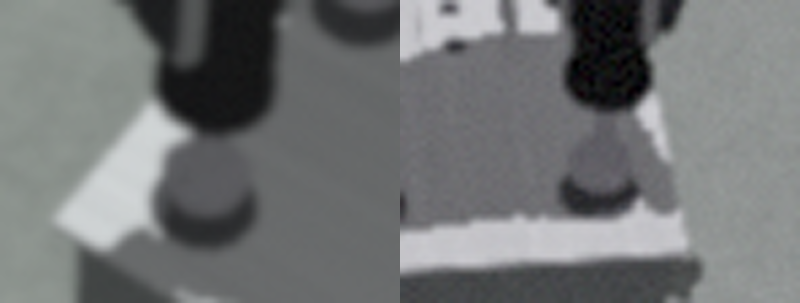

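The slot line is now hidden by the blade, consistent with it entering the slot. Continue feeling.

```bash
for i in 1; do python3 -m creep '[[[0,0,-0.03,0],[0,0,0,0]]]'|grep -E 'pos|cont';python3 -m creep '[[[0,0,-0.03,0],[0,0,0,0]]]'|grep -E 'pos|cont';python3 -m creep '[[[0,0,-0.03,0],[0,0,0,0]]]'|grep -E 'pos|cont'; done
```

```text
tool_pos: [609.8, 64.1, 320.3]
contact_force: [0.2, -0.6, -1.4]
tool_pos: [609.8, 64.1, 320.2]
contact_force: [-0.9, 0.7, 1.0]
tool_pos: [609.9, 64.2, 320.1]
contact_force: [-1.1, 0.1, 4.0]
```

Contact at TCP z≈320.2, ~5 mm below the head top: the slot floor. Stiffness ≈10 N/mm; carried weight reads −1.5, so I aim for a reading ≈10.5.

```bash
python3 -m creep '[[[0,0,-0.03,0],[0,0,0,0]]]'|grep -E 'pos|cont';python3 -m creep '[[[0,0,-0.03,0],[0,0,0,0]]]'|grep -E 'pos|rot|cont'
```

```text
tool_pos: [609.9, 64.1, 320.0]
contact_force: [-2.7, 0.0, 5.2]
tool_pos: [609.9, 64.2, 319.9]
tool_rot: [-1.57, 0.0, -1.988]
contact_force: [-2.7, -0.7, 6.8]
```

```bash
python3 -m creep '[[[0,0,-0.03,0],[0,0,0,-1.5],[0,0,0,-1.5]]]'|grep -E 'pos|rot|cont';python3 -m creep '[[[0,0,0,-1.5],[0,0,0,-1]]]'|grep -E 'pos|rot|cont'; python3 - <<'E'
from h import *
s=arm.state();print(s['contact_force'].round(2),s['wrist_torque'].round(3))
E
```

```text
tool_pos: [609.9, 64.1, 319.8]
tool_rot: [-1.57, 0.0, -2.041]
contact_force: [-2.3, -0.3, 10.2]
tool_pos: [609.9, 64.0, 319.8]
tool_rot: [-1.57, 0.0, -2.085]
contact_force: [-4.2, -0.3, 8.1]
[-4.22 -0.32  8.11] [-0.323  1.024  0.114]
```

Torque 0.114 N m: the blade has taken up the slack and is on the slot walls. Now turn and follow the sinking head (~0.07 mm per 1.2°).

```bash
python3 -m creep '[[[0,0,-0.015,-0.8],[0,0,-0.01,-1],[0,0,-0.007,-1]]]'|grep -E 'pos|rot|cont'; python3 - <<'E'
from h import *
s=arm.state();print(s['contact_force'].round(2),s['wrist_torque'].round(3))
E
python3 -m creep '[[[0,0,-0.007,-1],[0,0,-0.006,-1],[0,0,-0.006,-1]]]'|grep -E 'pos|rot|cont'; python3 - <<'E'
from h import *
s=arm.state();print(s['contact_force'].round(2),s['wrist_torque'].round(3))
E
```

```text
tool_pos: [609.9, 63.8, 319.8]
tool_rot: [-1.57, 0.0, -2.134]
contact_force: [-4.7, -1.9, 11.4]
[-4.65 -1.89 11.43] [-0.469  1.377  0.033]
tool_pos: [609.9, 63.7, 319.7]
tool_rot: [-1.57, 0.0, -2.186]
contact_force: [-4.4, -2.1, 11.6]
[-4.39 -2.1  11.56] [-0.573  1.357  0.08 ]
```

```bash
python3 -m creep '[[[0,0,-0.005,-1.2],[0,0,-0.006,-1.2],[0,0,-0.006,-1.2]]]'|grep -E 'pos|rot|cont'; python3 -c "
from h import *
print(arm.state()['wrist_torque'].round(3))"
python3 -m creep '[[[0,0,-0.006,-1.2],[0,0,-0.006,-1.2],[0,0,-0.006,-1.2]]]'|grep -E 'pos|rot|cont'; python3 -c "
from h import *
print(arm.state()['wrist_torque'].round(3))"
```

```text
tool_pos: [609.9, 63.7, 319.4]
tool_rot: [-1.57, 0.0, -2.249]
contact_force: [-5.5, -2.6, 11.9]
[-0.531  1.35   0.08 ]
tool_pos: [609.9, 63.7, 319.2]
tool_rot: [-1.57, 0.0, -2.312]
contact_force: [-5.1, -1.3, 11.7]
[-0.547  1.4    0.055]
```

Sinking matches 3.3 mm/rad at a steady ~13 N contact. Continue.

```bash
python3 -m creep '[[[0,0,-0.008,-1.5],[0,0,-0.008,-1.5],[0,0,-0.008,-1.5],[0,0,-0.008,-1.5],[0,0,-0.008,-1.5]]]'|grep -E 'pos|rot|cont'
python3 -m creep '[[[0,0,-0.008,-1.5],[0,0,-0.008,-1.5],[0,0,-0.008,-1.5],[0,0,-0.008,-1.5],[0,0,-0.008,-1.5]]]'|grep -E 'pos|rot|cont'; python3 -c "
from h import *
print(arm.state()['wrist_torque'].round(3))"
```

```text
tool_pos: [609.9, 63.6, 318.8]
tool_rot: [-1.57, 0.0, -2.443]
contact_force: [-5.7, -1.3, 11.0]
tool_pos: [609.8, 63.6, 318.4]
tool_rot: [-1.57, 0.0, -2.574]
contact_force: [-3.7, -2.6, 11.0]
[-0.644  1.408  0.073]
```

```bash
python3 -m creep '[[[0,0,-0.008,-1.5],[0,0,-0.008,-1.5],[0,0,-0.008,-1.5],[0,0,-0.008,-1.5],[0,0,-0.008,-1.5]]]'|grep -E 'pos|rot|cont'; python3 -c "
from h import *
print(arm.state()['wrist_torque'].round(3))"
```

```text
tool_pos: [609.8, 63.6, 317.9]
tool_rot: [-1.57, 0.0, -2.705]
contact_force: [-5.5, -3.4, 12.0]
[-0.631  1.497  0.079]
```

```bash
python3 -m creep '[[[0,0,-0.008,-1.5],[0,0,-0.008,-1.5],[0,0,-0.008,-1.5],[0,0,-0.008,-1.5],[0,0,-0.008,-1.5]]]'|grep -E 'pos|rot|cont'; python3 -c "
from h import *
print(arm.state()['wrist_torque'].round(3))"
python3 -m creep '[[[0,0,-0.008,-1.5],[0,0,-0.008,-1.5],[0,0,-0.008,-1.5],[0,0,-0.008,-1.5],[0,0,-0.008,-1.5]]]'|grep -E 'pos|rot|cont'; python3 -c "
from h import *
print(arm.state()['wrist_torque'].round(3))"
```

```text
tool_pos: [609.8, 63.5, 317.5]
tool_rot: [-1.57, 0.0, -2.836]
contact_force: [-5.1, -3.0, 11.8]
[-0.665  1.556  0.119]
tool_pos: [609.8, 63.5, 317.1]
tool_rot: [-1.57, 0.0, -2.967]
contact_force: [-4.9, -2.3, 12.3]
[-0.711  1.597  0.026]
```

```bash
python3 -m creep '[[[0,0,-0.008,-1.5],[0,0,-0.008,-1.5],[0,0,-0.008,-1.5]]]'|grep -E 'pos|rot|cont'; python3 -c "
from h import *
s=arm.state();print(s['wrist_torque'].round(3),s['joint_pos'].round(2))"
```

```text
tool_pos: [609.7, 63.5, 316.8]
tool_rot: [-1.57, -0.0, -3.045]
contact_force: [-4.4, -2.0, 11.3]
[-0.762  1.668  0.069] [-0.26  0.36  0.11  1.61 -0.04  1.17 -1.62]
```

```bash
python3 -m creep '[[[0,0,-0.008,-1.5],[0,0,-0.007,-1.5],[0,0,-0.007,-1.5]]]'|grep -E 'pos|rot|cont'; python3 -c "
from h import *
s=arm.state();print(s['wrist_torque'].round(3))"
python3 -m creep '[[[0,0,-0.008,-1.5],[0,0,-0.007,-1.5],[0,0,-0.007,-1.5]]]'|grep -E 'pos|rot|cont'; python3 -c "
from h import *
s=arm.state();print(s['wrist_torque'].round(3))"
```

```text
tool_pos: [609.7, 63.4, 316.6]
tool_rot: [-1.57, -0.0, -3.124]
contact_force: [-6.1, -2.3, 11.3]
[-0.731  1.628  0.073]
tool_pos: [609.7, 63.5, 316.3]
tool_rot: [-1.57, -0.0, 3.081]
contact_force: [-6.7, -3.0, 11.7]
[-0.636  1.779  0.096]
```

```bash
python3 -m creep '[[[0,0,-0.007,-1.5],[0,0,-0.006,-1.5]]]'|grep -E 'pos|rot|cont'; python3 -c "
from h import *
s=arm.state();print(s['wrist_torque'].round(3))"
```

```text
tool_pos: [609.7, 63.5, 316.2]
tool_rot: [-1.57, -0.0, 3.029]
contact_force: [-6.0, -2.4, 12.4]
[-0.755  1.716  0.099]
```

```bash
python3 -m creep '[[[0,0,-0.004,-1.2],[0,0,-0.004,-1.2]]]'|grep -E 'pos|rot|cont'; python3 -c "
from h import *
s=arm.state();print(s['wrist_torque'].round(3))"
python3 -m creep '[[[0,0,-0.003,-1.2],[0,0,-0.003,-1.2]]]'|grep -E 'pos|rot|cont'; python3 -c "
from h import *
s=arm.state();print(s['wrist_torque'].round(3))"
```

```text
tool_pos: [609.6, 63.5, 316.0]
tool_rot: [-1.57, -0.0, 2.987]
contact_force: [-5.1, -2.2, 10.9]
[-0.706  1.782  0.054]
tool_pos: [609.6, 63.5, 315.9]
tool_rot: [-1.57, -0.0, 2.945]
contact_force: [-6.9, -1.3, 10.9]
[-0.557  1.83   0.059]
```

```bash
python3 -m creep '[[[0,0,-0.005,-1.2],[0,0,-0.003,-1.2]]]'|grep -E 'pos|rot|cont'; python3 -c "
from h import *
s=arm.state();print(s['tool_pos'].round(2),s['wrist_torque'].round(3))"
python3 -m creep '[[[0,0,-0.003,-1],[0,0,-0.002,-1]]]'|grep -E 'pos|rot|cont'; python3 -c "
from h import *
s=arm.state();print(s['tool_pos'].round(2),s['wrist_torque'].round(3))"
```

```text
tool_pos: [609.5, 63.6, 315.9]
tool_rot: [-1.57, -0.0, 2.903]
contact_force: [-7.2, -1.8, 12.2]
[609.55  63.55 315.9 ] [-0.636  1.938  0.096]
tool_pos: [609.6, 63.6, 315.9]
tool_rot: [-1.57, -0.0, 2.869]
contact_force: [-6.3, -2.4, 12.6]
[609.55  63.6  315.93] [-0.69   2.032  0.204]
```

Sinking has stopped (z 315.9) and the torque rose to 0.20 N m, so the screw is against its stop. Hold, back off 5° within the play, and lift out.

```bash
python3 -m creep '[[[0,0,0,-0.5],[0,0,0,0],[0,0,0,0]]]'; python3 -c "
from h import *
s=arm.state();print(s['tool_pos'].round(2),s['wrist_torque'].round(3))"; python3 -m creep '[[[0,0,0,2],[0,0,0,2],[0,0,0,2]]]';python3 -c "
from h import *
s=arm.state();print(s['tool_pos'].round(2),s['wrist_torque'].round(3))"
```

```text
t: 22.12
tool_pos: [609.5, 63.6, 315.9]
tool_rot: [-1.57, -0.0, 2.86]
contact_force: [-7.9, -2.8, 11.7]
opening: 25.0
[609.53  63.57 315.9 ] [-0.673  2.044  0.208]
t: 22.5
tool_pos: [609.6, 63.6, 315.9]
tool_rot: [-1.57, -0.0, 2.966]
contact_force: [-6.6, -2.7, 11.9]
opening: 25.3
[609.59  63.56 315.92] [-0.62   1.769 -0.021]
```

```bash
python3 -m creep '[[[0,0,0.1,0],[0,0,0.2,0],[0,0,0.4,0],[0,0,0.8,0],[0,0,2,0]]]';python3 -m creep '[[[0,0,2.5,0],[0,0,2.5,5],[0,0,0,0],[0,0,0,0]]]'; python3 - <<'E'
from h import *
s=arm.state();print(s['tool_pos'].round(2),s['tool_rot'].round(4),s['contact_force'].round(2),s['wrist_torque'].round(3))
c=cap('wrist','w10.png')
E
```

```text
t: 23.12
tool_pos: [609.8, 64.2, 350.0]
tool_rot: [-1.57, -0.001, 2.965]
contact_force: [0.4, -0.4, -0.8]
opening: 25.3
t: 23.62
tool_pos: [609.7, 64.1, 399.3]
tool_rot: [-1.571, -0.0, 3.051]
contact_force: [0.7, 0.0, -2.4]
opening: 24.8
[609.71  64.12 399.31] [-1.5706e+00 -4.0000e-04  3.0511e+00] [ 0.66  0.02 -2.44] [-0.014 -0.016 -0.007]
```

View pics/w10.png

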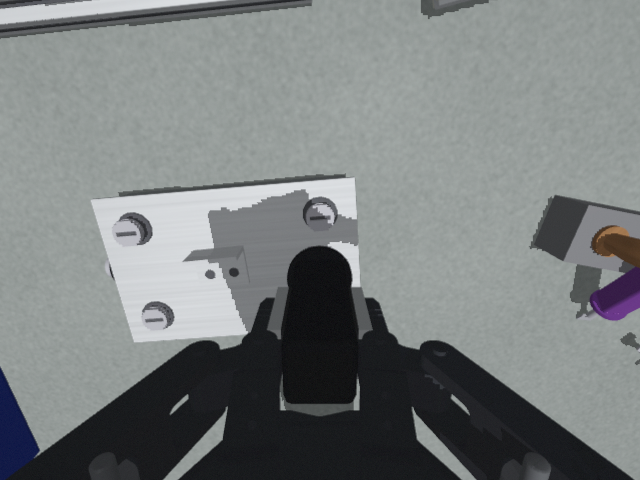

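Wrist view: the screw's slot (320,217) is now parallel to the other screws' slots, and the bracket (230,262) is unmoved. Return to the stand.

```bash
python3 -m creep '[[[-1,-4.6,0,8],[-1,-4.6,0,8],[-1,-4.6,0,8],[-1,-4.6,0,8],[-1,-4.6,0,8]]]';python3 -m creep '[[[-1,-4.6,-0.2,8],[-1,-4.6,-0.2,8],[-0.9,-4.6,0,8],[0,0,0,0],[0,0,0,0]]]';  python3 - <<'E'
from h import *
s=arm.state();print(s['tool_pos'].round(2),s['tool_rot'].round(4),s['contact_force'].round(2),np.degrees(-2.0892-s['tool_rot'][2]))
E
```

```text
t: 24.3
tool_pos: [559.1, -167.3, 398.9]
tool_rot: [-1.572, -0.001, -2.529]
contact_force: [-0.0, -0.6, -1.6]
opening: 25.2
t: 24.92
tool_pos: [530.9, -303.3, 395.0]
tool_rot: [-1.572, 0.0, -2.115]
contact_force: [0.6, 0.9, -1.7]
opening: 25.2
[ 530.95 -303.34  394.97] [-1.5721e+00  4.0000e-04 -2.1150e+00] [ 0.64  0.94 -1.65] 1.478956425618091
```

```bash
python3 -m creep '[[[-0.05,-0.48,-2.5,1.5],[0,0,-1.5,0],[0,0,0,0],[0,0,0,0]]]';  python3 - <<'E'
from h import *
s=arm.state();print(s['tool_pos'].round(2),s['tool_rot'].round(4),s['contact_force'].round(2))
o=[]
for n in ('scene','side'):
    c=cap(n)
    u,v=map(int,pix(c,(540,-290,80)))
    a=c['image'][v-56:v+56,u-74:u+74];o.append(cv2.resize(cv2.cvtColor(a,cv2.COLOR_RGB2BGR),(400,303),interpolation=cv2.INTER_CUBIC))
cv2.imwrite('pics/s11.png',np.hstack(o));cap('wrist','w11.png')
E
```

```text
t: 25.42
tool_pos: [530.7, -308.2, 356.6]
tool_rot: [-1.57, 0.0, -2.087]
contact_force: [1.2, 0.4, -1.6]
opening: 25.0
[ 530.69 -308.24  356.59] [-1.5700e+00  3.0000e-04 -2.0872e+00] [ 1.22  0.37 -1.6 ]
```

View pics/s11.png

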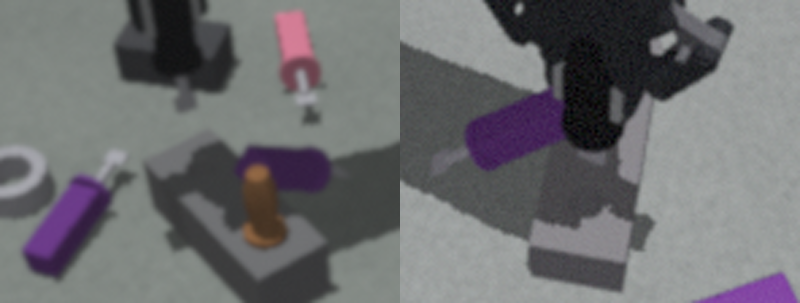

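View pics/w11.png

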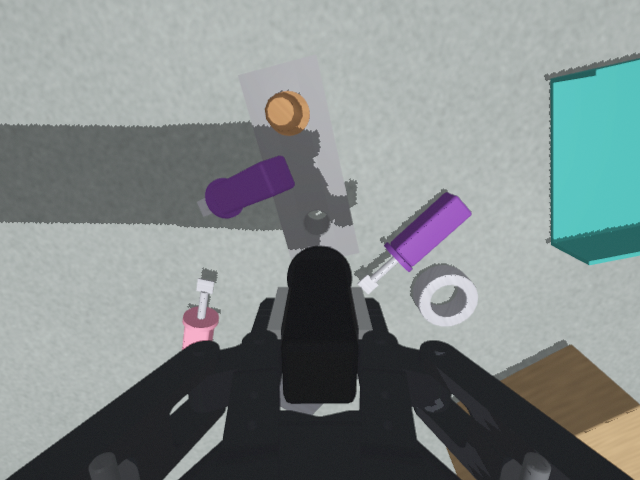

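The hole (317,221) lies under the driver axis, and the purple piece and awl are unmoved. Lower in.

```bash
python3 -m creep '[[[-0.03,0.01,-2.5,-0.1],[0,0,-2.5,0],[0,0,-1,0],[0,0,-1,0],[0,0,-1,0]]]';python3 -m creep '[[[0,0,-1,0],[0,0,-0.6,0],[0,0,-0.3,0],[0,0,0,0],[0,0,0,0]]]'
```

```text
t: 26.2
tool_pos: [530.3, -308.8, 276.2]
tool_rot: [-1.569, 0.0, -2.089]
contact_force: [0.5, 0.8, -0.9]
opening: 25.0
t: 26.82
tool_pos: [530.1, -308.7, 257.2]
tool_rot: [-1.57, 0.0, -2.089]
contact_force: [-0.2, 0.2, -1.8]
opening: 25.3
```

```bash
python3 -m creep '[[[0.03,0.06,-0.15,0],[0,0,-0.1,0],[0,0,0,0]]]';python3 -m creep '[[[0,0,-0.05,0],[0,0,-0.03,0],[0,0,0,0]]]';python3 -m creep '[[[0,0,-0.03,0],[0,0,-0.03,0],[0,0,0,0]]]'
```

```text
t: 27.2
tool_pos: [530.3, -307.9, 254.3]
tool_rot: [-1.571, 0.0, -2.089]
contact_force: [0.7, 0.3, -1.2]
opening: 24.8
t: 27.58
tool_pos: [530.3, -308.0, 253.7]
tool_rot: [-1.571, 0.0, -2.089]
contact_force: [-0.0, -0.5, -1.3]
opening: 25.0
t: 27.95
tool_pos: [530.3, -308.0, 253.6]
tool_rot: [-1.571, 0.0, -2.089]
contact_force: [-3.1, 1.9, 6.0]
opening: 25.0
```

Seated at exactly the original height (253.6) and pose. Release, opening only part way so the fingers stay clear of the purple piece.

```bash
python3 -m creep '[[[0,0,0.03,0],[0,0,0,0],[0,0,0,0],[0,0,0,0],[0,0,0,0]]]' 0.55;python3 -m creep '[[[0,0,1,0],[0,0,2,0],[0,0,2.5,0],[0,0,2.5,0],[0,0,2,0]]]';python3 -m creep '[[[0,4,2,0],[0,4,1,0],[0,0,0,0],[0,0,0,0]]]'; python3 - <<'E'
from h import *
s=arm.state();print(s['tool_pos'].round(2),s['contact_force'].round(2))
o=[]
for n in ('scene','side'):
    c=cap(n);W=cloud(c);im=c['image'].astype(int)
    u,v=map(int,pix(c,(540,-290,80)))
    a=c['image'][v-56:v+56,u-74:u+74];o.append(cv2.resize(cv2.cvtColor(a,cv2.COLOR_RGB2BGR),(400,303),interpolation=cv2.INTER_CUBIC))
    m=(W[...,2]>120)&(W[...,2]<140)&(im.max(-1)<75)&(np.hypot(W[...,0]-530,W[...,1]+307)<30);p=W[m]
    if len(p)>20: print(n,cv2.minAreaRect(p[:,:2].astype(np.float32)),np.median(p[:,2]))
cv2.imwrite('pics/s12.png',np.hstack(o));c=cap('wrist','w12.png');W=cloud(c);im=c['image'].astype(int)
m=(W[...,2]>118)&(W[...,2]<140)&(im.max(-1)<80)&(np.hypot(W[...,0]-530,W[...,1]+307)<30);p=W[m]
if len(p)>20: print(cv2.minAreaRect(p[:,:2].astype(np.float32)),np.median(p[:,2]))
E
```

```text
t: 28.58
tool_pos: [530.3, -308.0, 253.2]
tool_rot: [-1.571, 0.0, -2.089]
contact_force: [-0.5, -1.2, 0.1]
opening: 47.2
t: 29.2
tool_pos: [530.3, -308.1, 355.3]
tool_rot: [-1.569, 0.0, -2.089]
contact_force: [0.4, 0.4, 0.1]
opening: 46.9
t: 29.7
tool_pos: [530.1, -228.5, 383.8]
tool_rot: [-1.57, -0.0, -2.089]
contact_force: [-0.9, -0.4, -0.1]
opening: 46.7
[ 530.12 -228.5   383.81] [-0.86 -0.37 -0.12]
scene ((531.6820068359375, -307.1679992675781), (27.7060604095459, 25.486698150634766), 57.46764373779297) 129.02388236734532
side ((530.1513671875, -308.6701354980469), (25.354534149169922, 25.675947189331055), 62.91547775268555) 130.04098513993392
((527.2952880859375, -304.3879699707031), (25.548324584960938, 13.648930549621582), 60.83829879760742) 129.9552926201603
```

View pics/s12.png

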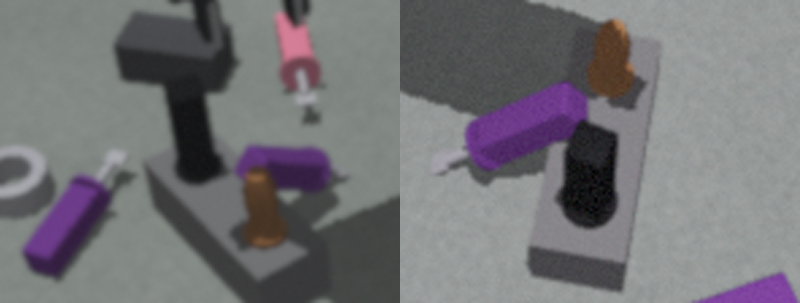

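View pics/w12.png

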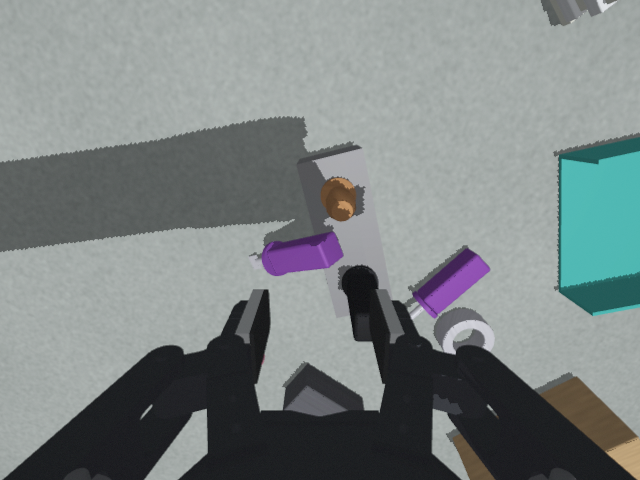

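Driver stands upright in its hole (side view top (530.2,−308.7,130) vs (529.2,−307.9,129) at the start). The awl is in place and the gripper is free. Handing in.

```bash
python3 - <<'E'
from h import *
import pickle
c=cap('scene');W=cloud(c);c0=pickle.load(open('scene0.pkl','rb'));W0=cloud(c0)
for X in (W0,W):
    m=(X[...,2]>70)&(X[...,2]<95)&(np.hypot(X[...,0]-561,X[...,1]-154)<35);print('bracket flange',X[m].mean(0).round(1),m.sum())
s=arm.state();print(s['t'],s['contact_force'].round(2),np.abs(s['qd']).max())
print(arm.finish_job())
E
```

```text
bracket flange [582.9 161.3  79.9] 191
bracket flange [582.8 161.7  80.1] 189
29.9 [0.62 0.39 0.72] 0.0035741170527780718
the job is handed in; nothing more can be done
None
```

The undone screw is turned home against its stop and the screwdriver is back upright in its own hole. I handed the job in at about 30 s of the 72 s allowed; it reports no verdict.

**What I did:** I took the black driver from the stand and set its blade in the slot of the undone screw, at about (609.5, 63) mm. I pressed it on the slot floor and turned it clockwise about 82°, including the play of the blade in the slot. Contact was about 9–14 N during the turn (readings corrected for the driver's weight).

**Last checks:**
- **Screw:** The head sank at about 3.3 mm/rad and then stopped sinking. The torque rose from about 0.1 to 0.2 N m, and the slot now lies parallel to the other three.
- **Screwdriver:** It stands upright, with its handle top within about 1.5 mm of where it started.
- **Bracket and awl:** The bracket measures within 0.5 mm of its start. The awl looks undisturbed in the pictures; I did not measure it again.
- **Robot:** The gripper was clear of everything and the arm at rest when I handed in.

**What disagreed:**
- **Fallen look-alikes:** All three pink and purple look-alikes toppled early in the run, before the arm came near them. One purple one leaned on the stand, and I worked around it without touching it.
- **Slot angle:** The slot started at −24°, more than the stated start range allows if joint 0 lies along the cover. The final angle fits the home position.
- **Slot floor depth:** The floor was felt about 1.5 mm lower than the camera suggested.

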